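Press the guarded key on the laser's key box

TASK

Start the laser's self-test from the key box: with shut fingertips push the sliding shutter fully open by its ridge, lightly press the round key that it covered until it is well down and let it come up again, then push the shutter fully shut. Do not take the ridge between the fingers, do not press the small square keys beside the channel, do not touch the separate keypad, and leave everything else on the table where it is.

Things in the scene. Friction and masses are not known exactly. Their poses are not given: they have to be found in the camera images.
- guard_box: White key box fixed to the table, 124 x 150 mm, 55 mm high over its two rails; origin under its centre, z up. A channel 60 mm wide (x -10 to +50 mm, floor 34 mm above the table) runs along its y axis between the rails. The shutter opens towards +y. The guarded key is in the channel at x +20, y -34 mm; the +y half is empty. On the ledge at its -x side (34 mm high) are two small square keys.
- shutter_ridge (a point): Middle of the top of the black ridge on the steel shutter, 75 mm above the table; axes as guard_box. Ridge: 8 mm thick (y), 46 mm long (x), 22 mm above the plate (plate 58 x 64 mm, its top 53 mm above the table, ridge across its middle). Push it from the side with shut fingertips set down beside it; having it between the two fingers, tips below its top, fails the run.
- shutter (a joint): How far the shutter has slid open along +y of guard_box, in m: 0 shut (whole key covered; end stop), 0.064 fully open (end stop, whole key bare). Starts shut or up to 12 mm ajar. About 2 N of friction; it stays where it is left.
- guarded_key_top (a point): Centre of the top face of the guarded key: a grey round key, 44 mm in diameter, its top 46 mm above the table when up (under the shutter and hidden from above until that is open).
- guarded_key (a joint): How far the guarded key is pressed down, in m: 0 up, 0.008 at the bottom. A spring brings it back: it starts to move at 1.5 N and reaches the bottom at 6 N. It counts as pressed from 0.004. Over 30 N on the key or box is too hard.
- side_key_a (a joint): Press of the small square key (22 mm square, top 42 mm above the table, at x -42, y -35 mm of guard_box), m; 4 mm of travel; leave alone.
- side_key_b (a joint): Press of the other small square key (same, at x -42, y +35 mm of guard_box), m; leave alone.
- keypad: Separate white keypad fixed to the table, 120 x 150 mm, 40 mm high, without any shutter: an uncovered round key, a square key and a long bar key. Origin at the centre of its underside. Do not touch it.
- drop_bottle: Small white eye-drop bottle standing between the key box and the keypad, 26 mm across, 62 mm high, origin under its base; leave alone.
- remote: Black remote control lying flat, 48 x 165 x 16 mm, origin at its underside; leave alone.
- pen_pot: Dark steel pen pot with pens, 72 mm across, 140 mm high with its pens; origin under its base; leave alone.
- tape_roll: Roll of paper tape lying flat, 70 mm across, 24 mm high; origin under its centre; leave alone.
- folder: Pale green document folder lying flat, 310 x 220 x 12 mm; origin at its underside; leave alone.
- shield_case: Clear flat case for eye shields, 75 x 105 x 30 mm; origin at its underside; leave alone.

How it is judged:
On the way, in this order (a step that is already met when the one before it is completed fails the run):
1. the shutter is pushed fully open (over 54 of 64 mm) (value of joint shutter above 0.054 m), for 0.1 s.
2. the guarded round key is pressed at least 4 mm, with the shutter still open (value of joint guarded_key above 0.004 m and value of joint shutter above 0.045 m), for 0.05 s.
3. the key is let up again, with the shutter still open (value of joint guarded_key below 0.0015 m and value of joint shutter above 0.04 m), for 0.1 s.
At the end, for the whole second after the job is handed in: The shutter is shut to within 4 mm, the guarded key is up (within 1.5 mm), the two side keys are up, and every loose thing is within 15 mm of where it started (value of joint shutter below 0.004 m and value of joint each of guarded_key, side_key_a, side_key_b below 0.0015 m and distance of each of drop_bottle, remote, pen_pot, tape_roll, folder, shield_case from where it was at the start of the episode below 0.015 m); the robot touches nothing.
It fails at once if a small side key is pressed (over 1.5 mm) (value of joint any of side_key_a, side_key_b above 0.0015 m).
It fails at once if the keypad is touched (over 1 N) (contact force between any of the fingers, the arm and keypad above 1 N).
It fails at once if the key box is pushed hard (over 30 N) (contact force between any of the fingers, the arm and guard_box above 30 N).
It fails at once if the ridge is taken between the fingers (y of the grasp point in the frame of shutter_ridge between -0.006 and 0.006 m and x of the grasp point in the frame of shutter_ridge between -0.025 and 0.025 m and z of the grasp point in the frame of shutter_ridge below 0.012 m).
It fails at once if a loose thing is shifted or lifted (over 15 mm) (distance of any of drop_bottle, remote, pen_pot, tape_roll, folder, shield_case from where it was at the start of the episode above 0.015 m).
It also fails if it takes over 54 s, if anything falls off the work surface, if the arm or the gripper's body presses on something with over 40 N, if the wrist force passes 120 N, or if a joint passes its speed limit or range.

ROBOT

A 6-joint arm with a two-finger parallel gripper is mounted at the origin on the work surface. World frame = base frame: x ahead of the robot, y to its left, z up, the work surface at z = 0. Lengths are in m, angles in rad, forces in N, time in s.
With the tool pointing down it reaches from about 0.3 to 0.85 m from the base axis. Payload 5.4 kg.
Tool frame: the origin (TCP) lies on the centre line of the jaws, within the pads' length; the fingertips stand 17 mm ahead of it and the grasp point (between the pads) lies 2 mm behind it; z points along the fingers, y is the line along which they close (so a half turn about z gives the same grasp; the last joint's range is limited). The gripper opens to 85 mm and grips with 20 to 120 N. Pads are 22 mm wide; open, the fingers measure 114 mm over their backs; the gripper's body (76 mm by 85 mm) begins 54 mm behind the grasp point. The pads swing forward as they close: fully open they stand 13 mm farther back than shut.
Start: joints at [0.894, 0.158, 1.597, -0, 1.386, -0.21], TCP at [0.259, 0.513, 0.248] pointing down, gripper open.
Joint ranges: [-2.91, 2.91], [-0.94, 2.29], [0.18, 2.7], [-1.29, 4.43], [0.17, 2.64], [-3, 3]. Speed limits (rad/s): [2.57, 2.57, 3.14, 3.14, 3.14, 3.14].

INTERFACE

Orientations are given as a rotation vector (axis times angle).
In Python, from cell import observe, vision, workorder gives the robot as it stands.
- The arm moves only by the shell command python3 -m inch 'ROWS' [FORCE]. ROWS is JSON, a list of rows, each a list of 3 entries, a list of its own where there are three numbers: the opening in per cent of the stroke, from 0 (shut) to 100 (fully open), then the shift along the tool's x, y, z in units of 25 mm (1.0 is 25 mm), then the turn about the tool's z in rad. In form: [[hand, [x, y, z], yaw], ...]. A call has exactly 5 rows; each row shifts and turns the commanded pose from where the row before left it, along the tool's axes as they then stand; what a row does not reach is not made up. A row lasts 1/12 s, in which the tool goes at most 41.7 mm and 7.16 degrees, less where a joint would pass 70% of its speed; a pose out of reach is approached as far as the arm can. A call is refused whole if a number of a shift passes 1 or a number of a turn 0.125, either way. A call with a gripper value outside its range is refused whole. The fingers move at their own pace and stop on an object; FORCE is the grip in N (left out, the last holds). Time passes only in rows, so rows that do not move let the fingers close, or fill a call up. It gives the time, the measured TCP pose, the force, the opening and the grip force at its end, in the units of the state.
- observe(): the state, without advancing time (a new reading comes with each control period).
- vision.snapshot(name): name is "scene" or "top"; returns a dict with "color" (400x640x3 uint8, blue, green, red), "fx", "fy", "cx", "cy" (pixels), "eye" and "orientation" of the camera in the world. Camera axes: x right, y down, z forward; pixel columns grow to the right and rows downward; lengths in m; the calibration is good to about 2 mm. A picture is of the moment at which its call begins. There is no depth.
- workorder.finish_job(): hands the job in; it is judged then, once.
The state is a dict: "time": time; "qpos": joint angles; "joint_velocities": joint speeds; "tau": joint torques, N m; "position": TCP position; "eef_rot": TCP orientation; "contact_force": force on the tool from outside, world axes, zero at the start; "ft_torque": the same for the moment, N m; "grip_width": finger opening in m; "grip_force": force on a finger pad.
Only numpy, scipy, OpenCV 4.12 (cv2) and the standard library are available. Lean on these libraries where they do the work, as an engineer would, in place of code of your own. Each camera call takes 0.05 s, during which the arm holds its last target. There are 200 camera calls.

## Working session

There is one attempt and no reset: what is moved stays moved. The work goes in short steps, Python scripts to look and compute and a shell command to move; the robot and the scene stay as the last step left them, time stands still between calls to the robot, and variables do not carry over. Pictures are saved under pics/ and viewed, at most 10 in all, crops included, and the job is handed in when it is done.

```bash
mkdir -p pics
python3 - <<'E'
from cell import observe, vision
import cv2, pickle
s=observe(); print(s['time'],s['position'],s['eef_rot'],s['contact_force'],s['grip_width'])
for n in('top','scene'):
    p=vision.snapshot(n); cv2.imwrite(f'pics/{n}0.png',p['color']); pickle.dump(p,open(n+'.pkl','wb')); print(n,p['fx'],p['fy'],p['cx'],p['cy'],p['eye'],p['orientation'])
E
```

```text
0.0 [0.25840421 0.51301686 0.24729408] [-7.26442673e-01 -3.05558308e+00  2.75147548e-03] [-0.69564376 -0.24684587  0.4699422 ] 0.08537652332097757
top 373.96986139804255 373.96986139804255 317.49894679594496 203.3315062902772 [ 0.52084967 -0.04065416  1.31531668] [-2.16527943  2.21176678 -0.0479123 ]
scene 445.6331902514302 445.6331902514302 322.9672070867746 200.93153725890085 [ 1.15072434 -0.6346318   1.01419497] [-2.29752817 -0.88300937  0.33877919]
```

View pics/top0.png

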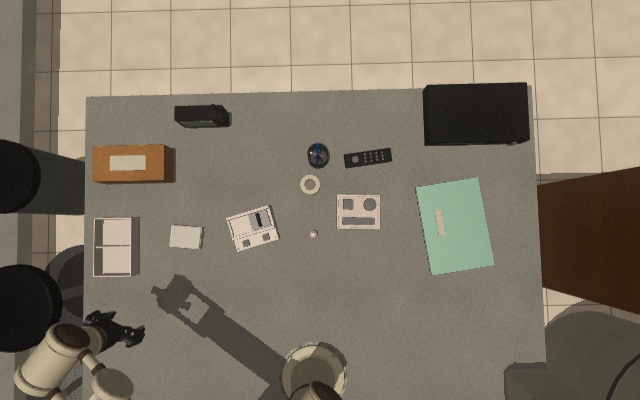

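View pics/scene0.png

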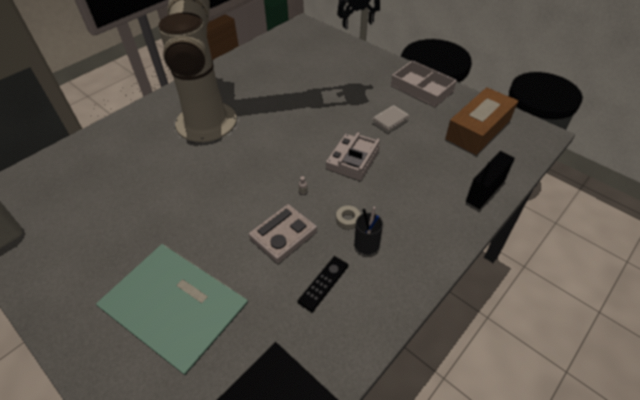

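The box is at about (252,228) in the top view and (353,155) in the scene view. I'll zoom in on both.

```bash
cat > h.py <<'E'
import numpy as np, cv2, pickle
from scipy.spatial.transform import Rotation as R
def ray(p,u,v):
    return R.from_rotvec(p['orientation']).apply([(u-p['cx'])/p['fx'],(v-p['cy'])/p['fy'],1])
def plane(p,u,v,z):
    d=ray(p,u,v); e=np.array(p['eye']); return e+d*(z-e[2])/d[2]
def proj(p,X):
    c=R.from_rotvec(p['orientation']).inv().apply(np.array(X)-p['eye']); return p['fx']*c[0]/c[2]+p['cx'],p['fy']*c[1]/c[2]+p['cy']
E
python3 - <<'E'
from h import *
a=pickle.load(open('top.pkl','rb')); b=pickle.load(open('scene.pkl','rb'))
i=cv2.resize(a['color'][195:260,218:288],None,fx=5.6,fy=8*.7,interpolation=cv2.INTER_CUBIC)
j=cv2.resize(b['color'][123:188,318:388],None,fx=5.6,fy=5.6,interpolation=cv2.INTER_CUBIC)
cv2.imwrite('pics/z.png',np.hstack([i,j])); print(i.shape)
E
```

```text
(364, 392, 3)
```

View pics/z.png

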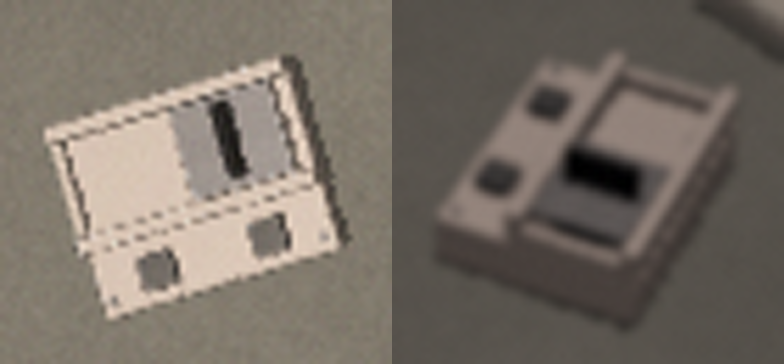

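Run:
```python
from h import *
from scipy.optimize import least_squares
a=pickle.load(open('top.pkl','rb')); b=pickle.load(open('scene.pkl','rb'))
def m(p,ox,oy,c,z): return plane(p,(c[0]+.5)/5.6-.5+ox,(c[1]+.5)/5.6-.5+oy,z)[:2]
T=lambda c,z:m(a,218,195,c,z); S=lambda c,z:m(b,318,123,(c[0]-392,c[1]),z)
# box xy mm, measured
obs=[((-42,35),T((158,270),.042)),((-42,-35),T((270,237),.042)),((62,75),T((46,133),.055)),((62,-75),T((287,60),.055)),
((-62,75),T((110,318),.034)),((-62,-75),T((345,248),.034)),
((-42,-35),S((497,175),.042)),((-42,35),S((549,102),.042)),((-62,-75),S((438,232),.034)),((62,-75),S((632,264),.055)),((62,75),S((736,92),.055))]
def f(q):
    c,s=np.cos(q[2]),np.sin(q[2]); return np.ravel([np.array(q[:2])+np.array([[c,-s],[s,c]])@np.array(o)/1e3-w for o,w in obs])
for sel in (obs[:],obs[:6],obs[6:]):
    obs=sel; r=least_squares(f,[.5,.17,.25]); print(r.x.round(4)); print((r.fun.reshape(-1,2)*1e3).round(1).tolist())
    if len(sel)==11: q=r.x
    obs=obs
    if len(sel)==11: full=sel
    obs=full
c,s=np.cos(q[2]),np.sin(q[2]);M=np.array([[c,s],[-s,c]])
print('ridge in box',[ (M@(w-q[:2])*1e3).round(1) for w in (T((229,138),.075),S((602,163),.075))])
```

```text
[0.5116 0.1943 0.2849]
[[0.2, -2.5], [1.3, -1.3], [4.5, 1.0], [5.7, 3.2], [-1.3, -1.0], [1.2, -0.8], [-1.3, -2.6], [-3.1, -1.8], [-9.5, 3.5], [0.8, 2.8], [1.6, -0.6]]
[0.5098 0.1943 0.2694]
[[-1.3, -1.7], [-1.3, -0.8], [4.0, 0.4], [3.0, 2.0], [-2.3, 0.3], [-2.0, -0.2]]
[0.5137 0.1941 0.301 ]
[[1.5, -3.3], [-1.4, -2.8], [-6.0, 2.7], [3.7, 3.8], [2.2, -0.3]]
ridge in box [array([ 20. , -32.4]), array([ 22.2, -31.6])]
```

Box pose is about (0.511, 0.194) with yaw 0.275. The ridge is at about y -32 in the box frame, so the shutter is nearly shut. I'll shut the fingers and turn the tool so its x lies along box y.

```bash
cat > st.py <<'E'
import sys
from h import *
from cell import observe
s=observe(); O=np.array([.511,.194]); q=.275
c,n=np.cos(q),np.sin(q); B=np.array([[c,-n],[n,c]])
p=np.array(s['position']); Rt=R.from_rotvec(s['eef_rot'])
l=B.T@(p[:2]-O)*1e3; F=B.T@np.array(s['contact_force'][:2])
x=Rt.as_matrix()[:,0]
print('t %.2f box xy %s tip z %.1f F box %s Fz %.1f grip %.3f yaw needed %.3f tilt %s'%(s['time'],l.round(1),p[2]*1e3-17,F.round(1),s['contact_force'][2],s['grip_width'],np.arctan2(x[1],x[0])-(q+np.pi/2),Rt.as_matrix()[:2,2].round(3)))
if len(sys.argv)>1:
    t=[float(v) for v in sys.argv[1:]]; w=O+B@np.array(t[:2])/1e3
    print('units',(Rt.inv().apply([*w-p[:2],(t[2]+17)/1e3-p[2]])/.025).round(2))
E
python3 -m inch '[[0,[0,0,0],0.12],[0,[0,0,0],0.12],[0,[0,0,0],0.12],[0,[0,0,0],0.12],[0,[0,0,0],0.12]]' 20
python3 -m inch '[[0,[0,0,0],0.12],[0,[0,0,0],0.11],[0,[0,0,0],0],[0,[0,0,0],0],[0,[0,0,0],0]]'
python3 st.py 20 -57 120
```

```text
time: 0.52
position: [0.2586, 0.5132, 0.2477]
eef_rot: [-1.605, -2.7, 0.002]
contact_force: [-0.5, 0.5, -0.1]
grip_width: 0.0256
grip_force: 0.0
time: 0.93
position: [0.2587, 0.5134, 0.248]
eef_rot: [-1.894, -2.507, 0.001]
contact_force: [0.1, -0.3, 0.4]
grip_width: 0.0003
grip_force: 0.0
t 0.93 box xy [-156.1  375.9] tip z 231.0 F box [ 0.  -0.3] Fz 0.4 grip 0.000 yaw needed 0.002 tilt [-0. -0.]
units [-17.33   7.02   4.44]
```

```bash
python3 -m inch '[[0,[-0.9,0.4,0],0],[0,[-0.9,0.4,0],0],[0,[-0.9,0.4,0],0],[0,[-0.9,0.4,0],0],[0,[-0.9,0.4,0],0]]' >/dev/null
python3 -m inch '[[0,[-0.9,0.4,0],0],[0,[-0.9,0.4,0],0],[0,[-0.9,0.4,0],0],[0,[-0.9,0.4,0],0],[0,[-0.9,0.4,0],0]]' >/dev/null
python3 -m inch '[[0,[-0.9,0.4,0],0],[0,[-0.9,0.4,0],0],[0,[-0.9,0.4,0],0],[0,[-0.9,0.4,0],0],[0,[-0.9,0.4,0],0]]' >/dev/null
python3 -m inch '[[0,[-0.9,0.3,0],0],[0,[-0.9,0.3,0],0],[0,[-0.9,0.3,0],0],[0,[-0.9,0.2,0],0],[0,[0,0,0],0]]' >/dev/null
python3 st.py 20 -57 100
```

```text
t 2.60 box xy [ 21.8 -55.4] tip z 231.2 F box [1.  0.6] Fz -0.4 grip 0.000 yaw needed -0.003 tilt [ 0.001 -0.002]
units [-0.05 -0.07  5.25]
```

```bash
python3 -m inch '[[0,[0,0,0.9],0],[0,[0,0,0.9],0],[0,[0,0,0.9],0],[0,[0,0,0.9],0],[0,[0,0,0.8],0]]' >/dev/null
python3 -m inch '[[0,[0,0,0.8],0],[0,[0,0,0.4],0],[0,[0,0,0],0],[0,[0,0,0],0],[0,[0,0,0],0]]' >/dev/null
python3 st.py 20 -57 62
python3 - <<'E'
from h import *
from cell import vision
L=[]
for n,(y,x) in (('top',(195,218)),('scene',(103,308))):
    p=vision.snapshot(n); L.append(cv2.resize(p['color'][y:y+90,x:x+80],None,fx=5,fy=5,interpolation=cv2.INTER_CUBIC))
cv2.imwrite('pics/z2.png',np.hstack(L))
E
```

```text
t 3.43 box xy [ 22.1 -51.8] tip z 92.8 F box [-0.5  0.5] Fz 0.6 grip 0.000 yaw needed -0.000 tilt [0.003 0.   ]
units [-0.21 -0.09  1.23]
```

View pics/z2.png

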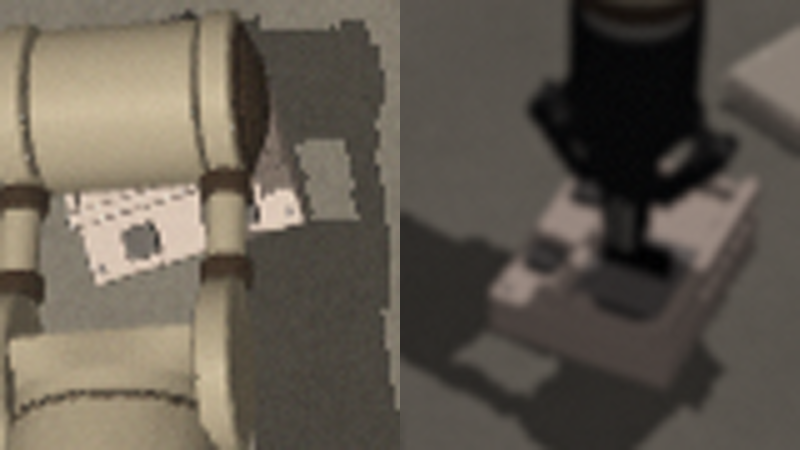

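The scene view shows the shut tips at about (625,240), just in front of the ridge on its -y side. I'll back off a little, then descend beside it.

```bash
python3 -m inch '[[0,[-0.2,-0.05,0],0],[0,[0,0,0.3],0],[0,[0,0,0.3],0],[0,[0,0,0],0],[0,[0,0,0],0]]' >/dev/null
python3 st.py 20 -57 62
python3 -m inch '[[0,[0,0,0.2],0],[0,[0,0,0.2],0],[0,[0,0,0.15],0],[0,[0,0,0],0],[0,[0,0,0],0]]' >/dev/null
python3 st.py 20 -57 62
```

```text
t 3.95 box xy [ 19.  -56.6] tip z 75.2 F box [0.6 0. ] Fz 0.3 grip -0.000 yaw needed -0.001 tilt [-0.002 -0.   ]
units [-0.02  0.04  0.53]
t 4.37 box xy [ 19.5 -56.6] tip z 62.1 F box [-0.2 -0.3] Fz -0.0 grip 0.000 yaw needed -0.001 tilt [-0.001 -0.   ]
units [-0.02  0.02  0.  ]
```

```bash
python3 -m inch '[[0,[0.2,0,0],0],[0,[0.2,0,0],0],[0,[0.2,0,0],0],[0,[0.2,0,0],0],[0,[0.2,0,0],0]]' >/dev/null
python3 st.py
python3 -m inch '[[0,[0.2,0,0],0],[0,[0.2,0,0],0],[0,[0.2,0,0],0],[0,[0.2,0,0],0],[0,[0.1,0,0],0]]' >/dev/null
python3 st.py 20 11 62
```

```text
t 4.78 box xy [ 20.  -31.4] tip z 62.8 F box [-0.  -1.6] Fz -0.2 grip 0.000 yaw needed -0.001 tilt [ 0.001 -0.   ]
t 5.20 box xy [20.  -8.5] tip z 62.7 F box [-0.1 -1.3] Fz 1.6 grip -0.000 yaw needed -0.001 tilt [0. 0.]
units [ 0.78 -0.    0.03]
```

```bash
python3 -m inch '[[0,[0.2,0,0],0],[0,[0.2,0,0],0],[0,[0.2,0,0],0],[0,[0.1,0,0],0],[0,[0,0,0],0]]' >/dev/null
python3 st.py
python3 -m inch '[[0,[0.06,0,0],0],[0,[0,0,0],0],[0,[0.06,0,0],0],[0,[0,0,0],0],[0,[0,0,0],0]]' >/dev/null
python3 st.py 20 -34 90
python3 - <<'E'
from h import *
from cell import vision
p=vision.snapshot('scene'); cv2.imwrite('pics/z3.png',cv2.resize(p['color'][103:193,308:398],None,fx=5,fy=5,interpolation=cv2.INTER_CUBIC))
E
```

```text
t 5.62 box xy [19.7  9.2] tip z 62.4 F box [-0.2 -0. ] Fz 0.6 grip 0.000 yaw needed -0.001 tilt [-0.001  0.001]
t 6.03 box xy [19.6 11.3] tip z 62.3 F box [ 0.1 -0.7] Fz -0.1 grip -0.000 yaw needed -0.001 tilt [-0.001 -0.   ]
units [-1.81  0.02 -1.11]
```

View pics/z3.png

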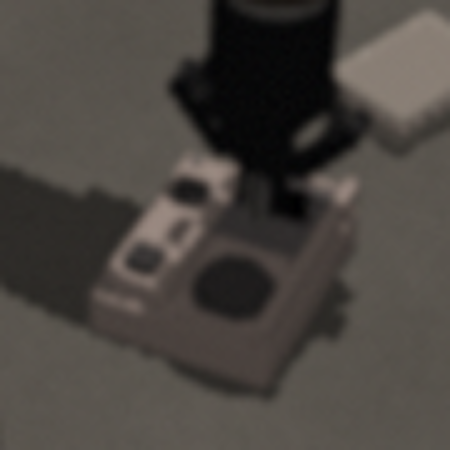

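The whole key is bare, centred near (232,283) in the crop. I'll check its position and nudge on gently to the end stop.

```bash
python3 -m inch '[[0,[0.04,0,0],0],[0,[0.04,0,0],0],[0,[0.04,0,0],0],[0,[0,0,0],0],[0,[0,0,0],0]]' >/dev/null
python3 st.py 20 -34 90
python3 - <<'E'
from h import *
b=pickle.load(open('scene.pkl','rb')); w=plane(b,308+232.5/5-.5,103+283.5/5-.5,.046)[:2]-[.511,.194]
print(R.from_euler('z',-.275).apply([*w,0])*1e3)
E
```

```text
t 6.50 box xy [19.7 14.4] tip z 62.4 F box [-0.1 -0.5] Fz -0.4 grip -0.000 yaw needed -0.001 tilt [-0.  0.]
units [-1.94  0.01 -1.1 ]
[ 22.57236432 -34.84406845   0.        ]
```

```bash
python3 -m inch '[[0,[-0.2,0,0],0],[0,[-0.2,0,-0.5],0],[0,[-0.5,0,-0.5],0],[0,[-0.5,0,0],0],[0,[-0.5,0,0],0]]' >/dev/null
python3 -m inch '[[0,[-0.04,0.05,0],0],[0,[0,0,0.6],0],[0,[0,0,0.4],0],[0,[0,0,0.2],0],[0,[0,0,0],0]]' >/dev/null
python3 st.py 20 -34 48
```

```text
t 7.33 box xy [ 19.4 -33.9] tip z 55.3 F box [-0.3  1.1] Fz -0.5 grip 0.000 yaw needed -0.001 tilt [-0.004 -0.   ]
units [-0.    0.03  0.29]
```

Over the key. I'll press in small steps while watching the force.

```bash
python3 -m inch '[[0,[0,0,0.15],0],[0,[0,0,0.15],0],[0,[0,0,0.08],0],[0,[0,0,0.04],0],[0,[0,0,0],0]]' >/dev/null
python3 st.py
python3 -m inch '[[0,[0,0,0.04],0],[0,[0,0,0.04],0],[0,[0,0,0],0],[0,[0,0,0],0],[0,[0,0,0],0]]' >/dev/null
python3 st.py
```

```text
t 7.75 box xy [ 21.  -34.1] tip z 46.9 F box [-0.2 -0.3] Fz 0.1 grip 0.001 yaw needed -0.001 tilt [-0. -0.]
t 8.17 box xy [ 21.4 -34.2] tip z 45.4 F box [0.1 0.9] Fz 2.5 grip -0.000 yaw needed -0.001 tilt [0.001 0.   ]
```

```bash
python3 -m inch '[[0,[0,0,0.06],0],[0,[0,0,0.06],0],[0,[0,0,0.04],0],[0,[0,0,0],0],[0,[0,0,0],0]]' >/dev/null
python3 st.py
python3 -m inch '[[0,[0,0,0.04],0],[0,[0,0,0.04],0],[0,[0,0,0],0],[0,[0,0,0],0],[0,[0,0,0],0]]' >/dev/null
python3 st.py
```

```text
t 8.58 box xy [ 21.4 -34.3] tip z 41.3 F box [-0.4  0.5] Fz 3.7 grip -0.000 yaw needed -0.001 tilt [0.001 0.   ]
t 9.00 box xy [ 21.4 -34.3] tip z 39.3 F box [ 0.8 -0.3] Fz 5.0 grip -0.000 yaw needed -0.001 tilt [0.001 0.   ]
```

It reads 5 N at about 6.5 mm down, so the key is pressed. I'll let it up, then go over to the +y side of the ridge.

```bash
python3 -m inch '[[0,[0,0,-0.3],0],[0,[0,0,-0.5],0],[0,[0,0,-0.7],0],[0,[0,0,-0.7],0],[0,[0,0,-0.3],0]]' >/dev/null
python3 -m inch '[[0,[0.9,0,0],0],[0,[0.9,0,0],0],[0,[0.9,0,0],0],[0,[0.9,0,0],0],[0,[0,0,0],0]]' >/dev/null
python3 st.py 20 56 62
```

```text
t 9.83 box xy [20.1 59.1] tip z 101.3 F box [0.1 0.6] Fz 0.2 grip -0.000 yaw needed 0.002 tilt [-0.002  0.001]
units [-0.12 -0.    1.57]
```

```bash
python3 -m inch '[[0,[-0.1,0,0.4],0],[0,[0,0,0.4],0],[0,[0,0,0],0],[0,[0,0,0],0],[0,[0,0,0],0]]' >/dev/null
python3 st.py 20 57 62
python3 - <<'E'
from h import *
from cell import vision
p=vision.snapshot('scene'); cv2.imwrite('pics/z4.png',cv2.resize(p['color'][103:193,308:398],None,fx=5,fy=5,interpolation=cv2.INTER_CUBIC))
E
```

```text
t 10.25 box xy [21.  52.5] tip z 81.1 F box [0.7 0.4] Fz 0.2 grip 0.000 yaw needed -0.002 tilt [-0.001 -0.   ]
units [ 0.18 -0.04  0.76]
```

View pics/z4.png

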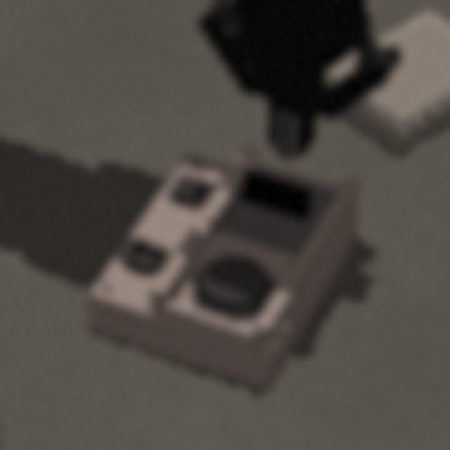

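The key is up and the tips, at about (290,140), are behind the ridge at (277,190). I'll shift to y 58 and descend.

```bash
python3 -m inch '[[0,[0.22,0,0],0],[0,[0,0,0.3],0],[0,[0,0,0.25],0],[0,[0,0,0.2],0],[0,[0,0,0],0]]' >/dev/null
python3 st.py 20 -14 62
```

```text
t 10.72 box xy [19.9 58.8] tip z 60.9 F box [-0.6 -0.5] Fz 0.6 grip 0.000 yaw needed -0.001 tilt [-0.003 -0.001]
units [-2.91  0.01 -0.04]
```

```bash
python3 -m inch '[[0,[-0.2,0,0],0],[0,[-0.2,0,0],0],[0,[-0.2,0,0],0],[0,[-0.2,0,0],0],[0,[-0.2,0,0],0]]' >/dev/null
python3 st.py
python3 -m inch '[[0,[-0.25,0,0],0],[0,[-0.25,0,0],0],[0,[-0.25,0,0],0],[0,[-0.25,0,0],0],[0,[-0.25,0,0],0]]' >/dev/null
python3 st.py
python3 -m inch '[[0,[-0.25,0,0],0],[0,[-0.2,0,0],0],[0,[-0.1,0,0],0],[0,[0,0,0],0],[0,[0,0,0],0]]' >/dev/null
python3 st.py 20 -19 62
```

```text
t 11.13 box xy [21.4 33.4] tip z 63.1 F box [1. 3.] Fz -1.2 grip 0.000 yaw needed -0.001 tilt [0.001 0.001]
t 11.55 box xy [21.4  1.8] tip z 63.0 F box [1.6 2.5] Fz 0.6 grip 0.000 yaw needed -0.001 tilt [0.001 0.   ]
t 11.97 box xy [ 20.6 -11.7] tip z 62.5 F box [0.1 0.2] Fz -1.6 grip 0.000 yaw needed -0.001 tilt [-0.001 -0.001]
units [-0.29 -0.02  0.02]
```

```bash
python3 -m inch '[[0,[-0.06,0,0],0],[0,[-0.06,0,0],0],[0,[-0.04,0,0],0],[0,[0,0,0],0],[0,[0,0,0],0]]' >/dev/null
python3 st.py
python3 -m inch '[[0,[-0.04,0,0],0],[0,[-0.04,0,0],0],[0,[-0.02,0,0],0],[0,[0,0,0],0],[0,[0,0,0],0]]' >/dev/null
python3 st.py
```

```text
t 12.38 box xy [ 20.6 -15.1] tip z 62.4 F box [-0.2  2.4] Fz -0.7 grip 0.000 yaw needed -0.001 tilt [-0.001 -0.   ]
t 12.80 box xy [ 21.1 -17.8] tip z 62.7 F box [-1.1  1.3] Fz 0.1 grip -0.000 yaw needed -0.001 tilt [-0. -0.]
```

Now 1 mm nudges until the force shows the end stop.

```bash
python3 -m inch '[[0,[-0.04,0,0],0],[0,[0,0,0],0],[0,[0,0,0],0],[0,[0,0,0],0],[0,[0,0,0],0]]' >/dev/null
python3 st.py
python3 -m inch '[[0,[-0.04,0,0],0],[0,[0,0,0],0],[0,[0,0,0],0],[0,[0,0,0],0],[0,[0,0,0],0]]' >/dev/null
python3 st.py
```

```text
t 13.22 box xy [ 21.1 -18.5] tip z 62.8 F box [-0.6  4.2] Fz -1.7 grip -0.000 yaw needed -0.001 tilt [-0.  0.]
t 13.63 box xy [ 21.1 -18.6] tip z 62.8 F box [-0.3  7.4] Fz -0.7 grip 0.000 yaw needed -0.001 tilt [-0.     0.002]
```

It is at the end stop: the force rises with no motion. I'll back away, raise and check.

```bash
python3 -m inch '[[0,[0.2,0,0],0],[0,[0.3,0,0],0],[0,[0,0,-0.6],0],[0,[0,0,-0.9],0],[0,[0,0,-0.9],0]]' >/dev/null
python3 -m inch '[[0,[0.9,-0.5,-0.9],0],[0,[0.9,-0.5,-0.9],0],[0,[0.9,-0.5,-0.9],0],[0,[0.9,-0.5,0],0],[0,[0.9,-0.5,0],0]]' >/dev/null
python3 -m inch '[[0,[0.9,-0.5,0],0],[0,[0.9,-0.5,0],0],[0,[0,0,0],0],[0,[0,0,0],0],[0,[0,0,0],0]]' >/dev/null
python3 st.py
python3 - <<'E'
from h import *
from cell import vision
p=vision.snapshot('scene'); q=pickle.load(open('scene.pkl','rb'))
cv2.imwrite('pics/z5.png',np.hstack([cv2.resize(i['color'][123:253,268:398],None,fx=3,fy=3,interpolation=cv2.INTER_CUBIC) for i in (q,p)]))
E
```

```text
t 14.88 box xy [-65.7 150. ] tip z 190.7 F box [0.3 0.2] Fz -0.1 grip -0.000 yaw needed -0.001 tilt [ 0.001 -0.   ]
```

View pics/z5.png

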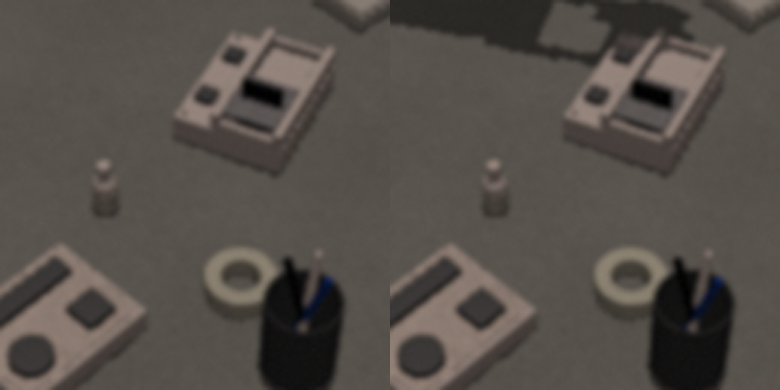

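The shutter is shut, with the ridge at about (652,93), and everything else is where it was. The arm is clear.

```bash
python3 -c "
from cell import workorder; print(workorder.finish_job())"
```

```text
the job is handed in; nothing more can be done
None
```

The job is handed in, with no verdict returned: I pushed the shutter to about 63 mm open, pressed the round key about 6.5 mm at 5 N and let it up, then pushed the shutter to its shut stop; the last picture shows nothing else moved.

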